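# Pull the heat-stained power tube and hold it up for inspection

### The arm

A 6-joint arm with a two-finger parallel gripper is mounted at the origin on the work surface. World frame = base frame: x ahead of the robot, y to its left, z up, the work surface at z = 0. Lengths are in mm, angles in rad, forces in N, time in s.
With the tool pointing down it reaches from about 250 to 800 mm from the base axis. Payload 3.9 kg.
Tool frame: the origin (TCP) lies at the centre of the arm's flange, where the gripper is bolted on; the fingertips stand 173 mm ahead of it and the grasp point (between the pads) lies 155 mm ahead of it (r.tips_ahead is the distance from the TCP to the fingertips, in mm); y points along the fingers, z is the direction in which the jaws open and shut, and the axes are right-handed (so a half turn about y gives the same grasp; the last joint's range is limited). The gripper opens to 85 mm and grips with 20 to 120 N. Pads are 22 mm wide; open, the fingers measure 114 mm over their backs; the gripper's body (76 mm by 85 mm) begins 54 mm behind the grasp point. The pads swing forward as they close: fully open they stand 13 mm farther back than shut.
Start: joints at [1.281, 0.26, -0.138, 1.173, 0, 1.571], TCP at [150.02, 503.1, 404.704] pointing down, gripper open.
Joint ranges: [-2.78, 2.78], [-0.83, 1.72], [-1.28, 1.37], [-1.9, 2.12], [-1.57, 1.48], [-3.14, 3.14]. Speed limits (rad/s): [2.57, 2.57, 3.14, 3.14, 3.14, 3.14].

### API

Orientations are given as a unit quaternion [x, y, z, w].
In Python, from cell import r gives the robot as it stands.
- The arm moves only by the shell command python3 -m jog 'ROWS' [FORCE]. ROWS is JSON, a list of rows, each a list of 7 numbers: the shift along the world's x, y, z in cm, then the turn, a rotation vector about the world's x, y, z in rad, then the finger opening in cm, from 0 to 8.54. In form: [[x, y, z, rx, ry, rz, hand], ...]. A call has exactly 10 rows; each row is the pose to reach, as a shift and turn from the pose measured when the call began; what a row does not reach only later rows make up. A row lasts 1/8 s, in which the tool goes at most 62.5 mm and 10.7 degrees, less where a joint would pass 70% of its speed; a pose out of reach is approached as far as the arm can. A call with a gripper value outside its range is refused whole. The fingers move at their own pace and stop on an object; FORCE is the grip in N (left out, the last holds). Time passes only in rows, so rows that repeat a pose let the fingers close, or fill a call up. It gives the time, the measured TCP pose, the force and the opening at its end, in the units of the state.
- r.state(): the state, without advancing time (a new reading comes with each control period).
- r.capture(name): name is "scene" or "top" or "wrist"; returns the picture (420x560x3 uint8, blue, green, red); there is no depth.
- r.camera_model(name): a dict with "fx", "fy", "cx", "cy" (pixels), "k1" (the pictures are not rectified: a ray, as slopes to the right and down, at radius r is drawn at 1 + k1 r^2 times it, then the intrinsics apply), "R" (3x3) and "t" (3): a world point X has camera coordinates R X + t. Camera axes: x right, y down, z forward; pixel columns grow to the right and rows downward; lengths in mm; the calibration is good to about 2 mm. A picture is of the moment at which its call begins: read the wrist's pose just before it. camera_model takes no time and is no camera call; for the wrist camera it gives the pose at the moment of the call.
- r.finish_job(): hands the job in, once; it reports no verdict.
Trained networks look in the newest picture that a camera, given by its name, has taken for a name from the list of things; names that differ only in an ending like _2 or _b are one class to them, and where a whole thing is asked for, a point or a joint stands for the part that bears it (a point fixed in the world has none). Each returns a list of dicts, best first, with "score" (0 to 1); they miss things now and then, are a little off and sometimes report something else, mostly with a low value. They report only what shows in the picture. A call takes as long as a camera call. They do not tell look-alikes from the thing itself.
- r.boxes_of(camera, target): "xy" ([column, row] in pixels, amid what is visible of it).
- r.outline_of(camera, target): "mask" (420x560 bool, what is visible of it) and "xy" ([column, row] in pixels, amid what is visible of it).
The state is a dict: "time": time; "q": joint angles; "joint_vel": joint speeds; "tau": joint torques, N m; "ee_pos": TCP position; "ee_rot": TCP orientation; "wrist_force": force on the tool from outside, world axes, zero at the start; "ft_torque": the same for the moment, N m; "finger_gap": opening from 0.0 (shut) to 1.0 (fully open).
Only numpy, scipy, OpenCV 4.12 (cv2) and the standard library are available. Lean on these libraries where they do the work, as an engineer would, in place of code of your own. Each camera call takes 0.05 s, during which the arm holds its last target.

### The job

One of the two power tubes in the open amplifier has overheated: take the one with the brown, heat-stained cooler gently by its finned cooler (squeeze only lightly, the thin fins bend easily), draw it straight up out of its socket, and bring it over the blue mat, always upright. Finish while still holding it there, level and quite still with its pins about 10 cm above the mat, so that I can look at them; do not put it down or let go, and leave the other tube in its socket and everything else where it lies.

Things in the scene. Friction and masses are not known exactly. Their poses are not given: they have to be found in the camera images.
- tube_brown: Power tube to pull, brown heat-stained cooler; upright, round, 74 mm tall, 0.1 to 0.15 kg. Origin: lower tip of its centre key pin, on the axis; z up along the tube. Diameters by height above the origin: base with pins 29 mm, up to 20 mm; yellow ring 40 mm, 20-26; white ceramic 33 mm, 26-40; finned cooler 42 mm, 40-68; cap 15 mm, 68-74. It starts with the origin 52 mm above the bench.
- tube_brown_cooler (a point): Middle of the brown tube's finned cooler, on its axis, 54 mm above the tube's origin: the place to grip. 20 to 35 N of grip holds it well; above 50 N per finger the fins bend. The tube's lowest 20 mm are plugged into the socket with 2.5 mm clearance all round, its yellow ring sitting on the deck; it is not locked and lifts straight out.
- tube_bright: The other power tube, same shape and size but with a bright silver cooler, in the other socket; it stays where it is. Origin at the tip of its key pin.
- amp: Open amplifier, fixed, left or right of the robot's centre line: aluminium chassis 220 mm (its x) by 260 mm (its y), 72 mm high; origin: centre of its underside. Sockets at x = +30, y = +55 and -55 mm in its frame; either may hold the brown tube. A panel 280 mm wide and 135 mm high stands along its -x side, a fan 66 mm high is on its +x side.
- deck_top (a point): Centre of the amplifier's deck (its upper face), 72 mm above the bench. From x = -102 to -58 mm of it a coil and two capacitors reach up to 66 mm above the deck; around the tubes it is clear but for contact rings 6 mm high.
- mat: The blue service mat, fixed flat on the bench, 220 mm (its x) by 240 mm (its y), 3 mm thick; origin at the centre of its underside. It lies beside the amplifier, left or right. Nothing on it is higher than 45 mm.
- mat_top (a point): Centre of the mat's upper face; z up.
- chimney_a: White air chimney, a ring 56 mm across and 34 mm high, standing on the mat. Origin at the centre of its foot. Leave alone.
- chimney_b: Second white air chimney, the same. Leave alone.
- screwdriver: Screwdriver with a green handle, 190 mm long, lying on the mat. Leave alone.
- dish: Steel dish of clamp screws, 72 mm across and 18 mm high, on the mat. Leave alone.
- multimeter: Grey hand multimeter, 180 by 85 by 44 mm, lying on the bench at the left. Leave alone.
- wrench: Small steel wrench, 160 mm long, lying on the bench at the right. Leave alone.
Not all that is in view belongs to the job. Leave any purple look-alike of the tube_brown alone.

How it is judged:
By the outcome, as a careful person would: the job done as asked, in the order asked, and still so for the second after the job is handed in, while the arm keeps its last pose, push and grip.
It also fails if it takes over 45 s, if anything falls off the work surface, if the arm or the gripper's body presses on something with over 40 N, if the wrist force passes 120 N, or if a joint passes its speed limit or range.

## Working session

There is one attempt and no reset: what is moved stays moved. The work goes in short steps, Python scripts to look and compute and a shell command to move; the robot and the scene stay as the last step left them, time stands still between calls to the robot, and variables do not carry over. Pictures are saved under pics/ and viewed, and the job is handed in when it is done.

```bash
mkdir -p pics; ls; python3 - <<'E'
from cell import r
import cv2
s=r.state(); print(s)
for n in ("scene","top","wrist"):
    im=r.capture(n); cv2.imwrite(f"pics/a_{n}.png",im)
    m=r.camera_model(n); print(n,m)
    for t in ("tube_brown","tube_bright","tube_brown_cooler","mat"):
        print(t,[(round(d['score'],2),[round(float(v)) for v in d['xy']]) for d in r.boxes_of(n,t)])
print(r.state()['time'])
E
```

```text
pics
{'time': 0.0, 'q': array([ 1.28100874e+00,  2.60690848e-01, -1.39357974e-01,  1.17267885e+00,
        3.20773506e-05,  1.57077382e+00]), 'joint_vel': array([ 4.21622401e-04,  1.66292782e-03, -7.17693164e-04,  8.15664930e-04,
        8.59800009e-04, -3.05424435e-05]), 'tau': array([-8.26993164e-05, -4.05682254e+01,  2.53920454e+01,  1.86470523e-02,
        1.89381531e-04,  1.63075740e-06]), 'ee_pos': array([149.91922634, 502.79497603, 403.86517628]), 'ee_rot': array([ 0.70037205, -0.10219918,  0.10197953, -0.69902396]), 'wrist_force': array([ 0.1165021 , -0.29426614,  0.04405323]), 'ft_torque': array([-0.00520715, -0.00351066, -0.04920905]), 'finger_gap': 1.0030774520541093}
scene {'fx': 390.8442542033651, 'fy': 390.8442542033651, 'cx': 282.8150383929037, 'cy': 208.02784424403285, 'k1': -0.020362044600389317, 'R': array([[ 0.83840905,  0.54496075,  0.00938283],
       [ 0.30239895, -0.45077336, -0.83985609],
       [-0.45345908,  0.70698031, -0.54272802]]), 't': array([-469.60516293, -104.63931478, 1400.27411647])}
tube_brown [(0.78, [377, 207]), (0.72, [318, 186]), (0.69, [256, 
[... 534 characters left out ...]
wn [(0.54, [226, 156]), (0.48, [240, 201]), (0.4, [247, 269])]
tube_bright [(0.75, [335, 219]), (0.72, [209, 204])]
tube_brown_cooler [(0.6, [227, 159]), (0.55, [242, 201]), (0.4, [247, 274])]
mat [(0.78, [340, 215]), (0.35, [241, 201])]
wrist {'fx': 358.15668707419724, 'fy': 358.15668707419724, 'cx': 276.13912240726575, 'cy': 207.65756148403813, 'k1': -0.0883302921579011, 'R': array([[ 2.85253214e-01,  9.58452161e-01, -2.43331577e-04],
       [ 9.22843181e-01, -2.74586741e-01,  2.70115874e-01],
       [ 2.58826328e-01, -7.72759780e-02, -9.62827791e-01]]), 't': array([-525.15026723,  -34.40480799,  377.52974778])}
tube_brown []
tube_bright []
tube_brown_cooler [(0.39, [59, 416])]
mat []
0.75
```

View pics/a_scene.png

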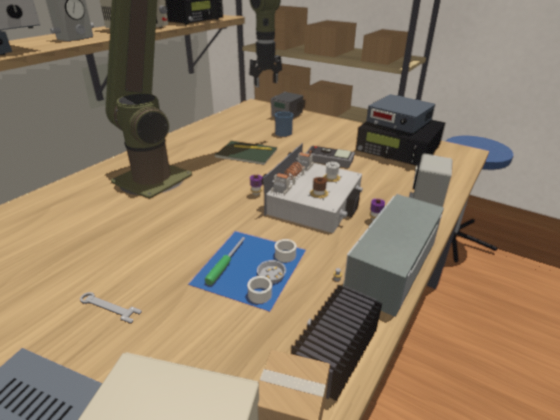

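View pics/a_top.png

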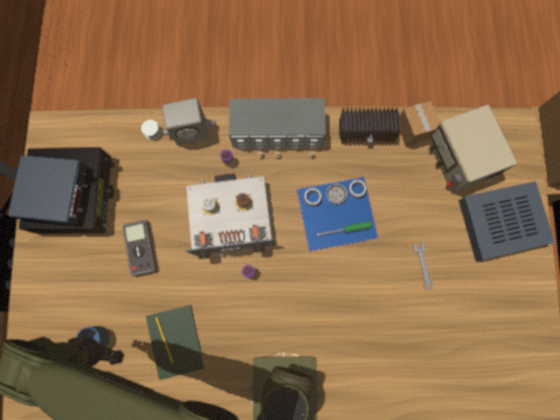

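View pics/a_wrist.png

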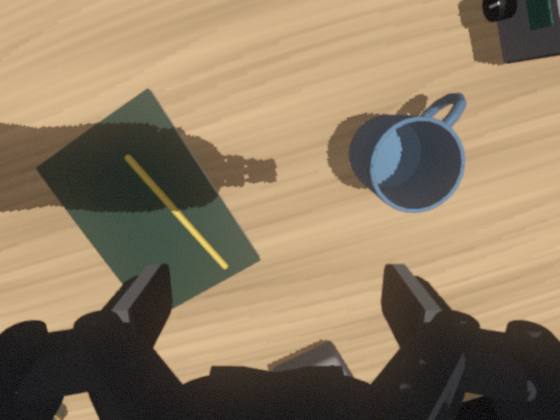

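The scene view shows the brown tube at about (319,186) and the bright one at (331,170). From the top they are at (242,201) and (209,204). The purple look-alikes are at (227,158) and (248,272) in the top view. The mat, centred near (338,213), is to the right of the amplifier. Next I'll triangulate the tube and fit the poses of the amplifier and mat.

```bash
cat > h.py <<'E'
import numpy as np, cv2
from scipy.optimize import least_squares
def ray(m,xy):
    d=np.array([(xy[0]-m['cx'])/m['fx'],(xy[1]-m['cy'])/m['fy']])
    u=d.copy()
    for _ in range(20): u=d/(1+m['k1']*(u@u))
    R=np.array(m['R']);t=np.array(m['t'])
    v=R.T@np.array([u[0],u[1],1.]); return -R.T@t, v/np.linalg.norm(v)
def atz(m,xy,z):
    o,v=ray(m,xy); return o+v*(z-o[2])/v[2]
def proj(m,X):
    c=np.atleast_2d(X)@np.array(m['R']).T+np.array(m['t']); u=c[:,:2]/c[:,2:]
    u=u*(1+m['k1']*(u**2).sum(1,keepdims=True))
    return u*[m['fx'],m['fy']]+[m['cx'],m['cy']]
def tri(obs):
    A=0;b=0
    for m,xy in obs:
        o,v=ray(m,xy);P=np.eye(3)-np.outer(v,v);A=A+P;b=b+P@o
    return np.linalg.solve(A,b)
E
python3 - <<'E'
from cell import r
from h import *
T=r.camera_model("top");S=r.camera_model("scene")
a=r.capture("top");b=r.capture("scene")
for n,m,im,pix,tg in (("top",T,a,(242,201),"tube_brown_cooler"),("scene",S,b,(319,186),"tube_brown_cooler")):
    for d in r.outline_of(n,tg):
        x=d['xy']; print(n,round(d['score'],2),np.round(x,1),d['mask'].sum(), 'at z106',np.round(atz(m,x,106)))
def crop(im,c,w,h,k,name): 
    x,y=c; cv2.imwrite(name,cv2.resize(im[y-h:y+h,x-w:x+w],None,fx=k,fy=k,interpolation=cv2.INTER_CUBIC))
crop(a,(230,210),65,45,6,"pics/b_top.png")
crop(b,(315,190),65,45,6,"pics/b_scene.png")
for n in("top","scene"):
  for t in("mat","amp"):
    ds=r.outline_of(n,t)
    if ds:
        d=ds[0]; q=cv2.minAreaRect(cv2.findNonZero(d['mask'].astype(np.uint8)))
        m=T if n=="top" else S
        ap=cv2.approxPolyDP(cv2.convexHull(cv2.findNonZero(d['mask'].astype(np.uint8))),6,True)[:,0]
        z=3 if t=="mat" else 72
        print(n,t,round(d['score'],2),[(list(p),list(np.round(atz(m,p,z)[:2]))) for p in ap])
E
```

```text
top 0.58 [226.1 157.9] 150 at z106 [746. 188. 106.]
top 0.47 [242.8 198.2] 179 at z106 [609. 131. 106.]
top 0.41 [246.7 271.8] 120 at z106 [373. 116. 106.]
scene 0.72 [256.6 184.9] 193 at z106 [451.  24. 106.]
scene 0.63 [319.1 189.3] 221 at z106 [617. 105. 106.]
scene 0.62 [375.8 206.2] 240 at z106 [789. 111. 106.]
top mat 0.8 [([np.int32(376), np.int32(237)], [np.float64(494.0), np.float64(-315.0)]), ([np.int32(310), np.int32(250)], [np.float64(451.0), np.float64(-89.0)]), ([np.int32(297), np.int32(190)], [np.float64(660.0), np.float64(-47.0)]), ([np.int32(363), np.int32(178)], [np.float64(702.0), np.float64(-279.0)])]
top amp 0.7 [([np.int32(274), np.int32(244)], [np.float64(464.0), np.float64(31.0)]), ([np.int32(202), np.int32(258)], [np.float64(420.0), np.float64(264.0)]), ([np.int32(189), np.int32(252)], [np.float64(439.0), np.float64(307.0)]), ([np.int32(187), np.int32(187)], [np.float64(656.0), np.float64(321.0)]), ([np.int32(226), np.int32(174)], [np.float64(700.0), np.float64(192.0)]), ([np.int32(261), np.int32(177)], [np.float64(689.0), np.float64(74.0)])]
scene mat 0.84 [([np.int32(303), np.int32(250)], [np.float64(658.0), np.float64(-50.0)]), ([np.int32(269), np.int32(310)], [np.float64(703.0), np.float64(-278.0)]), ([np.int32(189), np.int32(284)], [np.float64(494.0), np.float64(-317.0)]), ([np.int32(235), np.int32(232)], [np.float64(452.0), np.float64(-88.0)])]
scene amp 0.95 [([np.int32(359), np.int32(204)], [np.float64(728.0), np.float64(148.0)]), ([np.int32(333), np.int32(231)], [np.float64(725.0), np.float64(-13.0)]), ([np.int32(265), np.int32(213)], [np.float64(528.0), np.float64(-43.0)]), ([np.int32(261), np.int32(179)], [np.float64(403.0), np.float64(111.0)]), ([np.int32(300), np.int32(145)], [np.float64(369.0), np.float64(413.0)]), ([np.int32(359), np.int32(173)], [np.float64(649.0), np.float64(327.0)])]
```

View pics/b_top.png

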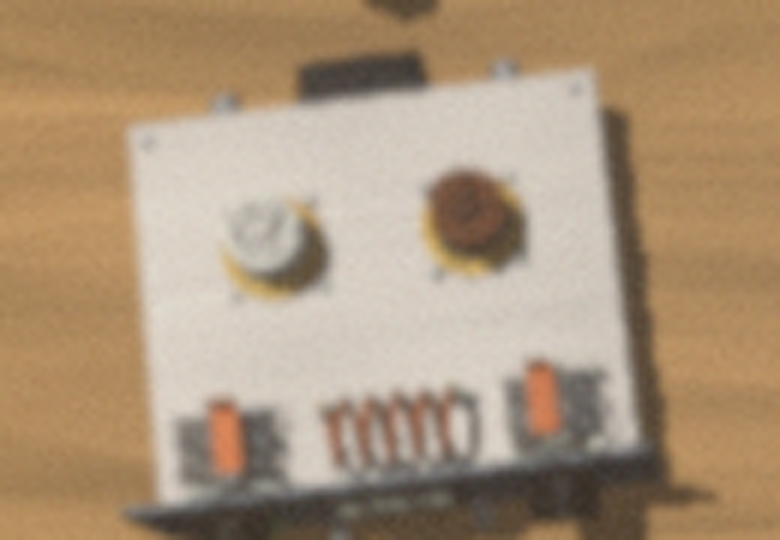

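View pics/b_scene.png

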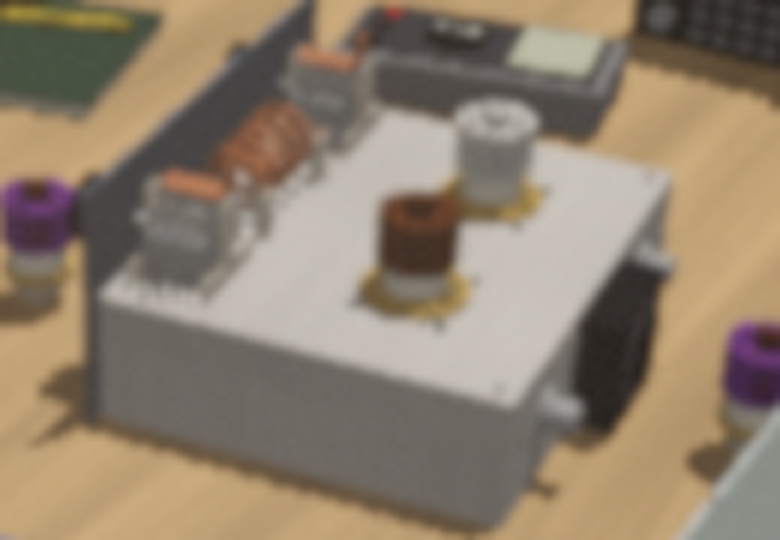

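```bash
python3 - <<'E'
from cell import r
from h import *
T=r.camera_model("top");S=r.camera_model("scene")
tp=lambda x,y:np.array([165+x/6-.4,165+y/6-.4]); sp=lambda x,y:np.array([250+x/6-.4,145+y/6-.4])
print("tri top disc",tri([(T,tp(467,207)),(S,sp(420,205))]), atz(T,tp(467,207),120),atz(S,sp(420,205),120))
obs=[(T,tp(128,125),(110,130)),(T,tp(595,70),(110,-130)),(T,tp(640,445),(-110,-130)),(T,tp(158,500),(-110,130)),
(S,sp(525,407),(110,-130)),(S,sp(102,293),(-110,-130)),(S,sp(668,175),(110,130))]
def W(p,l,z): c,s=np.cos(p[2]),np.sin(p[2]); return np.array([p[0]+c*l[0]-s*l[1],p[1]+s*l[0]+c*l[1],z])
f=lambda p:np.concatenate([proj(m,W(p,l,72))[0]-x for m,x,l in obs])
s=least_squares(f,[560,170,.1],x_scale=[100,100,.1],loss='soft_l1'); p=s.x
print("amp",p,np.round(f(p).reshape(-1,2),1))
print("brown sock",W(p,(30,-55),0),"bright",W(p,(30,55),0))
mc=np.array([[494,-315.5],[451.5,-88.5],[659,-48.5],[702.5,-278.5]]); print("mat centre",mc.mean(0))
E
```

```text
tri top disc [602.30052078 130.92387782 124.59086509] [602.82773104 131.01707719 120.        ] [598.8536188  139.05883431 120.        ]
amp [5.69014442e+02 1.83514416e+02 1.22055187e-01] [[-0.2 -0.2]
 [-0.8 -0.8]
 [-0.3  1.7]
 [ 0.5  2.5]
 [-0.8  0.7]
 [ 0.3  1.4]
 [ 1.7  0.5]]
brown sock [605.4876374  132.57615869   0.        ] bright [592.09487775 241.75781461   0.        ]
mat centre [ 576.75 -182.75]
```

```bash
python3 - <<'E'
from cell import r
from h import *
from scipy.spatial.transform import Rotation as R
s=r.state();M=R.from_quat(s['ee_rot']).as_matrix();print(np.round(M,3),s['ee_pos'],s['q'],r.tips_ahead)
m=r.camera_model("wrist");o=-np.array(m['R']).T@m['t'];print("cam in tool",M.T@(o-s['ee_pos']), "cam fwd in tool",M.T@np.array(m['R'])[2])
for a in(0.12,0.21): print(a-np.arctan2(M[1,2],M[0,2]))
print(np.arctan2(132,604))
E
```

```text
[[ 0.958 -0.     0.286]
 [-0.286  0.     0.958]
 [-0.    -1.     0.   ]] [150.01730253 503.10393757 404.71202278] [ 1.28100183e+00  2.59993431e-01 -1.38088761e-01  1.17270037e+00
  1.79606292e-05  1.57078311e+00] 173.4
cam in tool [-69.12277294  32.04524013   0.21784011] cam fwd in tool [ 2.70133446e-01  9.62822887e-01 -9.41251694e-05]
-1.1610150504941
-1.0710150504941
0.2151601883434034
```

```bash
python3 -m jog '[[5,-4,0,0,0,-0.12,8.5],[10,-8,0,0,0,-0.24,8.5],[15,-12.5,0,0,0,-0.36,8.5],[20,-16.5,0,0,0,-0.48,8.5],[25,-20.5,-0.5,0,0,-0.6,8.5],[30,-24.5,-1,0,0,-0.72,8.5],[35,-28.5,-1.5,0,0,-0.84,8.5],[40,-32.5,-2,0,0,-0.96,8.5],[45.4,-37.1,-2.5,0,0,-1.07,8.5],[45.4,-37.1,-2.5,0,0,-1.07,8.5]]' 25
cat > w.py <<'E'
import sys
from cell import r
from h import *
s=r.state();m=r.camera_model("wrist");im=r.capture("wrist");cv2.imwrite(f"pics/{sys.argv[1]}.png",im)
print(s['time'],s['ee_pos'],s['ee_rot'],s['wrist_force'],s['finger_gap'],s['q'])
for d in r.outline_of("wrist","tube_brown_cooler"): print(round(d['score'],2),d['xy'],d['mask'].sum(),atz(m,d['xy'],106))
print("pred top disc",proj(m,[[604,132,120],[604,132,126],[604,132,72]]))
E
python3 w.py c1
```

```text
time: 2.4
ee_pos: [606.4, 129.5, 378.9]
ee_rot: [0.549, -0.445, 0.446, -0.549]
wrist_force: [-0.2, 0.8, 0.2]
finger_gap: 0.999
2.4 [606.36805825 129.47492858 378.90701739] [ 0.54901683 -0.44548653  0.44588147 -0.54891893] [-0.24819813  0.81751738  0.24781065] 0.9994108714344243 [ 2.10489899e-01  4.34805972e-01  5.75307030e-02  1.19327836e+00
 -5.21749119e-04  1.57434936e+00]
0.95 [269.8, 204.5] 3354 [600.90882673 131.86622474 106.        ]
0.58 [478.3, 154.9] 3054 [734.81821277 196.47227904 106.        ]
pred top disc [[274.07588456 210.80667337]
 [274.02682178 213.41029392]
 [274.39658218 193.81257396]]
```

View pics/c1.png

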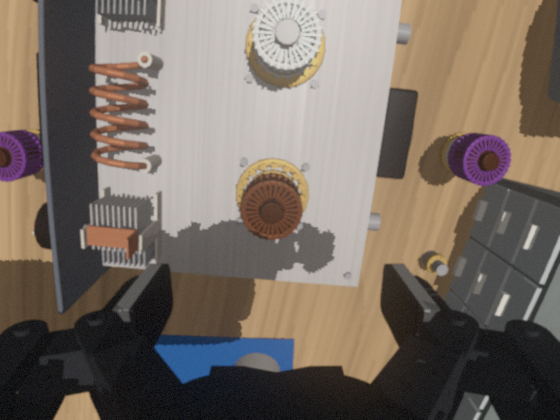

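The wrist view shows the brown cooler centred at about (272,209), with its cap at (272,211). The bright tube is at (287,35).

```bash
python3 - <<'E'
from cell import r
from h import *
m=r.camera_model("wrist");im=cv2.imread("pics/c1.png")
print(atz(m,(272,209),120),atz(m,(272,211),126))
hsv=cv2.cvtColor(im,cv2.COLOR_BGR2HSV); sub=im[150:250,220:330]; cv2.imwrite("pics/c1z.png",cv2.resize(sub,None,fx=6,fy=6,interpolation=cv2.INTER_CUBIC))
print(r.state()['ee_pos'])
E
```

```text
[601.99800646 133.39909338 120.        ] [601.98648931 133.78240122 126.        ]
[606.02332044 129.90337649 378.76009667]
```

View pics/c1z.png

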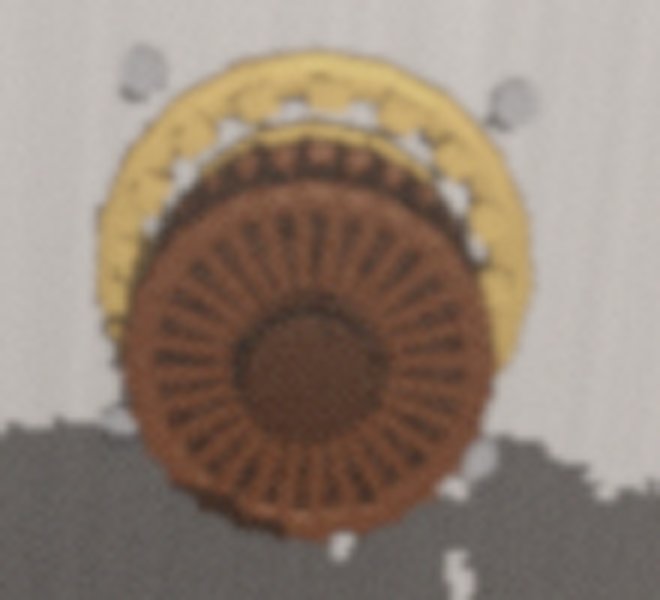

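```bash
python3 -m jog '[[-2,1.5,0,0,0,0,8.5],[-4,3,0,0,0,0,8.5],[-4,3,-2,0,0,0,8.5],[-4,3,-4,0,0,0,8.5],[-4,3,-5,0,0,0,8.5],[-4,3,-6,0,0,0,8.5],[-4,3,-6.5,0,0,0,8.5],[-4,3,-6.8,0,0,0,8.5],[-4,3,-6.8,0,0,0,8.5],[-4,3,-6.8,0,0,0,8.5]]' 25
python3 w.py c2
```

```text
time: 3.75
ee_pos: [566.2, 159.9, 311.1]
ee_rot: [-0.549, 0.445, -0.446, 0.549]
wrist_force: [-0.2, -0.1, -0.3]
finger_gap: 0.995
3.75 [566.24220876 159.91075312 311.13142815] [-0.54891242  0.44532644 -0.44595419  0.54909414] [-0.18258607 -0.10387278 -0.29199371] 0.995071968383397 [ 2.75383670e-01  4.18897518e-01 -1.51433614e-01  9.99743913e-01
 -5.77867222e-04  1.63908394e+00]
0.8 [328.4, 302.0] 6511 [600.72954141 133.08140268 106.        ]
0.61 [542.9, 217.2] 2592 [702.63812938 203.87544221 106.        ]
0.6 [13.1, 219.4] 1748 [425.32857549 144.28309187 106.        ]
pred top disc [[337.79819316 319.09089478]
 [339.75204525 325.87853781]
 [325.53877744 276.67828348]]
```

View pics/c2.png

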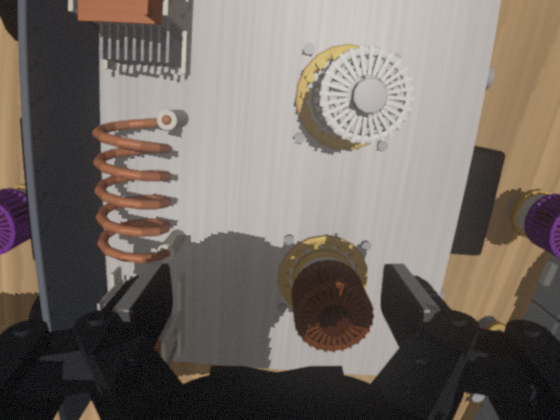

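I typed that shift in mm where the rows take cm, so the tool stopped about 36 mm off to one side. The fingertips stayed high and the force stayed near zero. The brown cooler is now at about (333,313). I'll measure again and move back over it.

```bash
python3 -c "
from cell import r
from h import *
m=r.camera_model('wrist');print(atz(m,(333,314),120),r.state()['ee_pos'])"
python3 -m jog '[[0,0,1,0,0,0,8.5],[0.8,-0.6,1.2,0,0,0,8.5],[1.8,-1.3,1.2,0,0,0,8.5],[2.8,-2.1,1.2,0,0,0,8.5],[3.6,-2.7,1.2,0,0,0,8.5],[3.6,-2.7,1.2,0,0,0,8.5],[3.6,-2.7,1.2,0,0,0,8.5],[3.6,-2.7,0.6,0,0,0,8.5],[3.6,-2.7,0,0,0,0,8.5],[3.6,-2.7,0,0,0,0,8.5]]' 25
python3 w.py c3
```

```text
[600.74968537 134.45071701 120.        ] [566.20925884 159.91863549 311.12468495]
time: 5.1
ee_pos: [601.7, 133.0, 310.2]
ee_rot: [0.55, -0.446, 0.445, -0.549]
wrist_force: [0.6, 0.1, 0.2]
finger_gap: 0.994
5.1 [601.65449171 133.01120742 310.20901136] [ 0.54951008 -0.44563076  0.44544436 -0.54866312] [0.6119138  0.13198565 0.23505477] 0.9944262297615046 [ 2.17704673e-01  4.65494057e-01 -7.59627252e-02  1.03044133e+00
 -5.38758886e-04  1.58103127e+00]
0.93 [530.4, 176.9] 4283 [720.7052121  195.86016943 106.        ]
0.86 [277.4, 249.0] 6602 [601.91498842 131.35573512 106.        ]
pred top disc [[282.00202441 259.74585017]
 [282.1898859  265.04940457]
 [280.85103345 227.34886747]]
```

View pics/c3.png

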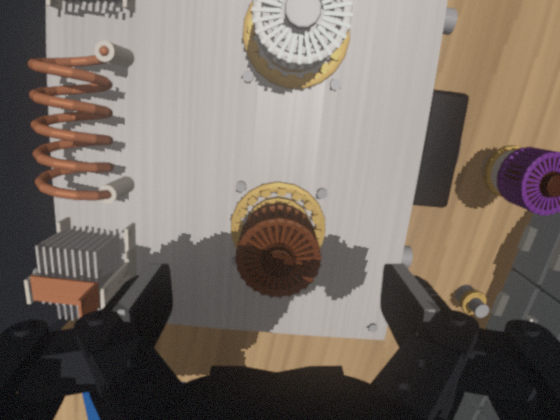

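The brown cooler is centred at about (278,256), which puts it at (602,133) in the world, right between the fingers. Going down.

```bash
python3 -m jog '[[0,0,-0.8,0,0,0,8.5],[0,0,-1.8,0,0,0,8.5],[0,0,-2.8,0,0,0,8.5],[0,0,-3.6,0,0,0,8.5],[0,0,-4.3,0,0,0,8.5],[0,0,-4.8,0,0,0,8.5],[0,0,-5.2,0,0,0,8.5],[0,0,-5.2,0,0,0,8.5],[0,0,-5.2,0,0,0,7],[0,0,-5.2,0,0,0,6]]' 25
python3 w.py c4
```

```text
time: 6.45
ee_pos: [602.1, 133.0, 259.2]
ee_rot: [-0.549, 0.445, -0.446, 0.549]
wrist_force: [1.5, 1.0, 0.5]
finger_gap: 0.705
6.45 [602.14461879 133.04644426 259.20082799] [-0.54895692  0.44527185 -0.44588955  0.54914642] [1.48592194 0.99355813 0.49752477] 0.7050290781819533 [ 2.17583656e-01  5.04125392e-01 -1.53042448e-01  9.12875204e-01
 -5.17191906e-04  1.58106677e+00]
0.89 [275.4, 301.4] 13026 [602.0051021  130.62240534 106.        ]
0.7 [547.8, 183.6] 2067 [689.97193209 196.4948506  106.        ]
pred top disc [[281.85031098 320.03492733]
 [282.13878341 330.34785377]
 [280.22445863 262.17833831]]
```

View pics/c4.png

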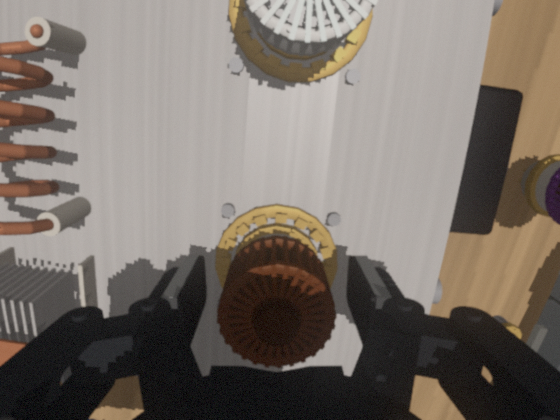

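The cooler sits centrally between the pads, at about (277,312). Closing gently.

```bash
python3 -m jog '[[0,0,0,0,0,0,5.5],[0,0,0,0,0,0,5],[0,0,0,0,0,0,4.7],[0,0,0,0,0,0,4.4],[0,0,0,0,0,0,4.2],[0,0,0,0,0,0,4],[0,0,0,0,0,0,3.5],[0,0,0,0,0,0,3],[0,0,0,0,0,0,3],[0,0,0,0,0,0,3]]' 26
python3 -c "
from cell import r
import cv2
s=r.state();print(s['ee_pos'],s['wrist_force'],s['finger_gap'])
cv2.imwrite('pics/c5.png',r.capture('wrist'))"
```

```text
time: 7.8
ee_pos: [602.2, 133.0, 259.3]
ee_rot: [-0.549, 0.445, -0.446, 0.549]
wrist_force: [0.3, -0.2, 2.3]
finger_gap: 0.481
[602.18403773 133.04709132 259.29175295] [ 0.32874153 -0.16958781  2.26389824] 0.4814666440762109
```

View pics/c5.png

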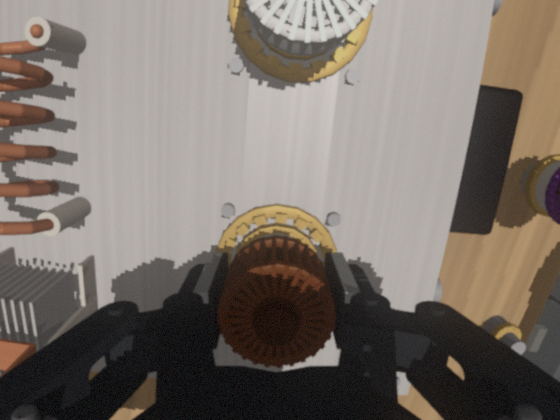

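The pads rest on the cooler at about 41 mm opening, with hardly any side force. Drawing it straight up.

```bash
python3 -m jog '[[0,0,0.2,0,0,0,3],[0,0,0.6,0,0,0,3],[0,0,1.2,0,0,0,3],[0,0,1.8,0,0,0,3],[0,0,2.5,0,0,0,3],[0,0,3.3,0,0,0,3],[0,0,4.2,0,0,0,3],[0,0,5,0,0,0,3],[0,0,5.5,0,0,0,3],[0,0,5.5,0,0,0,3]]' 26
python3 -c "
from cell import r
import cv2
s=r.state();print(s['ee_pos'],s['wrist_force'],s['ft_torque'],s['finger_gap'])
cv2.imwrite('pics/c6.png',r.capture('wrist'))
b=r.capture('scene')[120:260,220:420]
cv2.imwrite('pics/c6s.png',cv2.resize(b,None,fx=4,fy=4,interpolation=cv2.INTER_CUBIC))"
```

```text
time: 9.1
ee_pos: [602.4, 133.1, 314.8]
ee_rot: [-0.549, 0.445, -0.446, 0.549]
wrist_force: [0.6, -0.1, -1.3]
finger_gap: 0.48
[602.36023113 133.08457095 314.8310174 ] [ 0.60224281 -0.10830459 -1.25344531] [-0.05813941  0.04936112  0.03684256] 0.4802030108768768
```

View pics/c6.png

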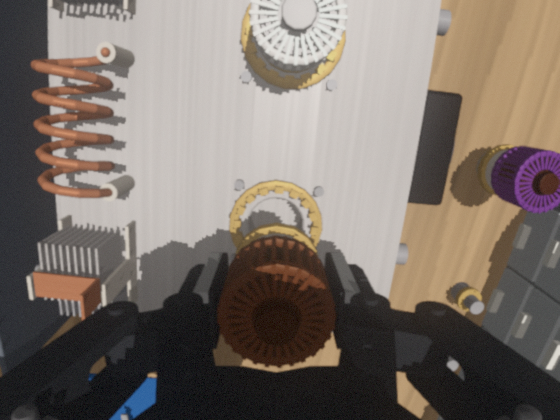

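View pics/c6s.png

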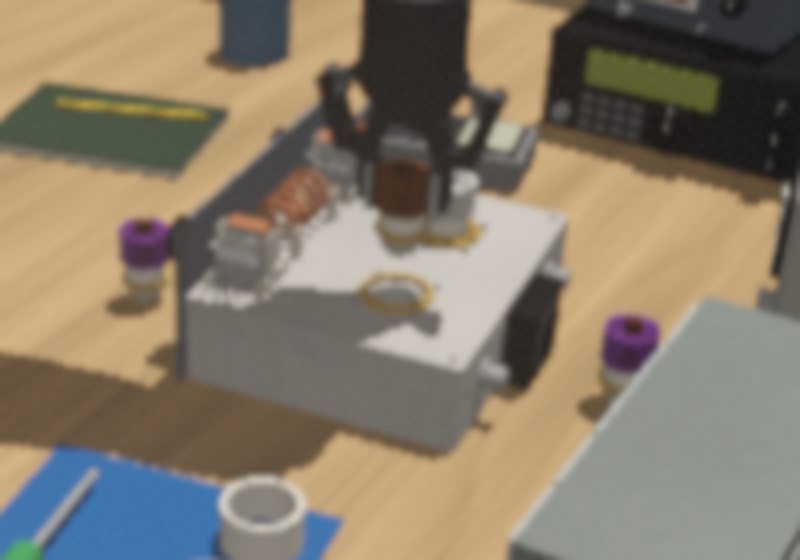

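The tube is out: the empty contact ring shows at (275,215) in the wrist view, and the cooler has not moved in the pads. Carrying it to the mat in two smooth moves.

```bash
python3 -m jog '[[0,-0.4,0,0,0,0,3],[-0.1,-1.2,0,0,0,0,3],[-0.2,-2.6,0,0,0,0,3],[-0.4,-4.4,0,0,0,0,3],[-0.5,-6.4,0,0,0,0,3],[-0.7,-8.6,0,0,0,0,3],[-0.9,-10.8,0,0,0,0,3],[-1.0,-12.8,0,0,0,0,3],[-1.1,-14.2,0,0,0,0,3],[-1.2,-15,0,0,0,0,3]]' 26
python3 -m jog '[[-0.1,-0.6,0,0,0,0,3],[-0.2,-2,0,0,0,0,3],[-0.4,-4,0,0,0,0,3],[-0.5,-6.4,0,0,0,0,3],[-0.7,-8.8,0,0,0,0,3],[-0.9,-11.2,0,0,0,0,3],[-1.1,-13.4,-0.1,0,0,0,3],[-1.2,-15.2,-0.3,0,0,0,3],[-1.3,-16.2,-0.4,0,0,0,3],[-1.3,-16.6,-0.4,0,0,0,3]]' 26
python3 -m jog '[[0,0,0,0,0,0,3],[0,0,0,0,0,0,3],[0,0,0,0,0,0,3],[0,0,0,0,0,0,3],[0,0,0,0,0,0,3],[0,0,0,0,0,0,3],[0,0,0,0,0,0,3],[0,0,0,0,0,0,3],[0,0,0,0,0,0,3],[0,0,0,0,0,0,3]]' 26
python3 -c "
from cell import r
import cv2
from h import *
from scipy.spatial.transform import Rotation as R
s=r.state();p=s['ee_pos'];print(p,s['wrist_force'],s['finger_gap'],s['joint_vel'],s['time'])
M=R.from_quat(s['ee_rot']).as_matrix();print(M[:,1])
S=r.camera_model('scene');T=r.camera_model('top')
ax=np.array([[p[0],p[1],z] for z in (103,123,129,171)])
print(proj(S,ax),proj(T,ax[-1:]))
for d in r.outline_of('scene','tube_brown') or []: pass
cv2.imwrite('pics/d1.png',r.capture('wrist'))
b=r.capture('scene');print([(round(d['score'],2),d['xy'],np.ptp(np.argwhere(d['mask']),axis=0),np.argwhere(d['mask']).min(0)) for d in r.outline_of('scene','tube_brown')])
b=b[180:320,150:350]
cv2.imwrite('pics/d1s.png',cv2.resize(b,None,fx=4,fy=4,interpolation=cv2.INTER_CUBIC))
cv2.imwrite('pics/d1t.png',r.capture('top'))"
```

```text
time: 10.45
ee_pos: [590.1, -18.0, 314.1]
ee_rot: [-0.549, 0.446, -0.446, 0.549]
wrist_force: [1.0, 0.3, -0.8]
finger_gap: 0.483
time: 11.7
ee_pos: [576.9, -184.5, 309.8]
ee_rot: [-0.549, 0.446, -0.446, 0.549]
wrist_force: [-0.2, 1.1, -1.5]
finger_gap: 0.483
time: 12.95
ee_pos: [576.9, -184.5, 309.8]
ee_rot: [-0.549, 0.446, -0.446, 0.549]
wrist_force: [0.5, 0.3, -1.5]
finger_gap: 0.484
[ 576.92893057 -184.48767141  309.84840072] [ 0.51149794  0.34331771 -1.49397688] 0.48394507040883095 [6.35368091e-04 1.40052879e-03 6.25606003e-04 1.62100397e-03
 2.01955086e-03 2.86570092e-05] 12.95
[ 3.46106363e-04  2.14797039e-04 -9.99999917e-01]
[[247.74469408 235.30474228]
 [247.41684376 228.64871812]
 [247.31708783 226.62173054]
 [246.60004229 212.02774666]] [[343.24570014 203.08566697]]
[(0.81, [244.6, 223.1], array([26, 14]), array([209, 239])), (0.5, [285.6, 249.7], array([22, 20]), array([240, 275])), (0.48, [375.2, 208.0], array([22, 15]), array([198, 369]))]
```

View pics/d1.png

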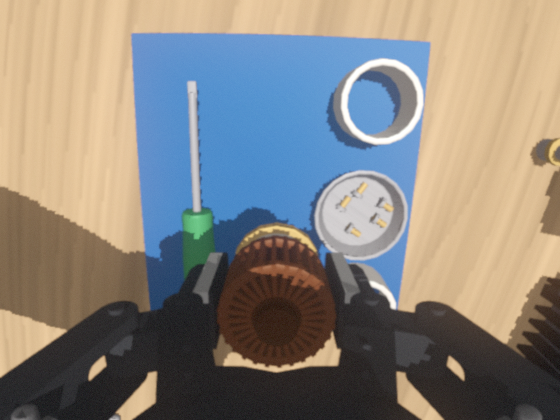

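View pics/d1s.png

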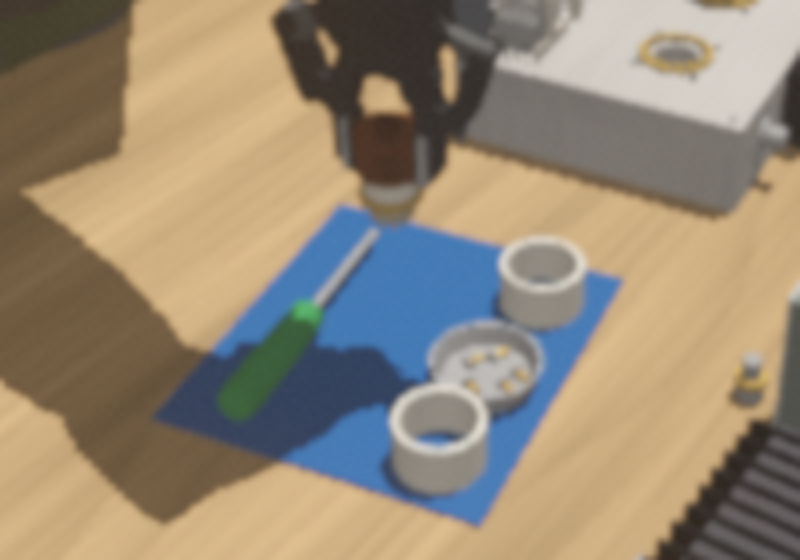

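View pics/d1t.png

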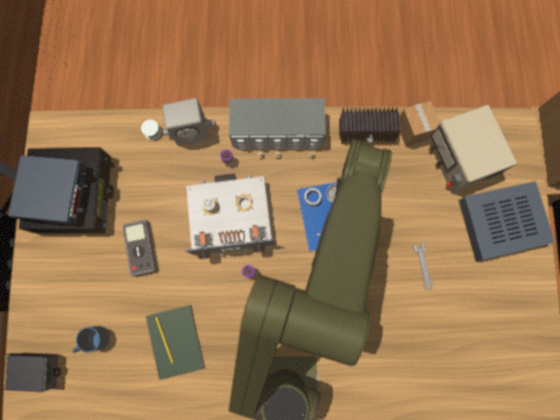

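The tube hangs upright with its lower end at about (247,236) in the scene view; a pin height of 103 mm predicted (247.7,235.3). The bright tube is still in its socket, and nothing on the mat has moved. Handing in.

```bash
python3 -c "
from cell import r
print(r.finish_job())"
```

```text
the job is handed in; nothing more can be done
None
```

I pulled the brown tube straight up out of its socket, gripping it by the cooler at 26 N. The arm now holds it still and level over the middle of the mat, and I handed the job in at about 13 s.

**Last checks:**
- **Tilt:** the tool is within 0.001 rad of vertical.
- **Pin height:** by the arm's own reading, the pins are about 99.5 mm above the mat. The scene picture agrees to within about 1 pixel.
- **Position:** the tube is at about (577, -184) mm. I measured the mat centre at (577, -183).
- **Grip:** the opening stayed at about 41 mm on the 42 mm cooler throughout, so it did not slip in the pads.
- **Forces:** wrist force readings stayed within about 2.5 N.
- **Surroundings:** in the last pictures the bright tube is still in its socket and nothing else appears to have moved. The arm hid part of the mat from the top camera.

**One mistake:** on one approach move I gave the sideways shift in mm instead of cm, so the tool stopped about 36 mm to the side. The fingertips were above the tubes and force readings stayed near zero; I moved back over the tube before descending.

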